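# Start the lifting knob and hold the sanding caddy level

### The arm

A 6-joint arm with a two-finger parallel gripper is mounted at the origin on a cart in front of the work surface, level with it; the furniture and walls round the work are solid. World frame = base frame: x ahead of the robot, y to its left, z up, the work surface at z = 0. Lengths are in m, angles in rad, forces in N, time in s.
With the tool pointing down it reaches from about 0.2 to 0.875 m from the base axis. Payload 3.4 kg.
Tool frame: the origin (TCP) lies at the very end of the fingers, on their centre line; the grasp point (between the pads) lies 19 mm behind it; z points along the fingers, y is the line along which they close (so a half turn about z gives the same grasp; the last joint's range is limited). The gripper opens to 94 mm and grips with 3 to 60 N. Pads are 16 mm wide; open, the fingers measure 119 mm over their backs; the gripper's body (75 mm by 177 mm) begins 78 mm behind the grasp point.
Start: joints at [1.002, 0.276, 1.505, -0, 1.361, -0.121], TCP at [0.249, 0.518, 0.205] pointing down, gripper open.
Joint ranges: [-2.89, 2.89], [-0.75, 2.08], [0.22, 2.7], [-1.18, 4.32], [0.11, 2.71], [-2.7, 2.7]. Speed limits (rad/s): [2.57, 2.57, 3.14, 3.14, 3.14, 3.14].

### API

Orientations are given as a unit quaternion [w, x, y, z].
In Python, from plant import telemetry, grab_frame, get_calibration, ctrl gives the robot as it stands.
- The arm moves only by the tool step_arm, never from a script. Its argument "targets" is a list that holds one entry, the list of rows, each a list of 7 numbers: the shift along the world's x, y, z in units of 25 mm (1.0 is 25 mm), then the turn, a rotation vector about the world's x, y, z in units of 5 degrees (1.0 is 5 degrees), then the closure, from 0 (fully open) to 1 (shut). In form: [[[dx, dy, dz, rx, ry, rz, fingers], ...]]. A call has exactly 8 rows; each row shifts and turns the commanded pose from where the row before left it; what a row does not reach is not made up. A row lasts 1/10 s, in which the tool goes at most 50 mm and 8.59 degrees, less where a joint would pass 70% of its speed; a pose out of reach is approached as far as the arm can. A call is refused whole if a number of a shift passes 1 or a number of a turn 1, either way. A call with a gripper value outside its range is refused whole. The fingers move at their own pace and stop on an object; the grip force is fixed at half the most. Time passes only in rows, so rows that do not move let the fingers close, or fill a call up. It gives the time, the measured TCP pose, the force, the opening and the grip force at its end, in the units of the state.
- telemetry.observe(): the state, without advancing time (a new reading comes with each control period).
- grab_frame(name): name is "scene" or "top" or "wrist"; returns (picture, depth): 400x640x3 uint8, blue, green, red; 400x640 float32, m along the optical axis (not along the pixel's ray), 0 where there is no reading.
- get_calibration(name): a dict with "camera_matrix" (3x3 intrinsics, pixels), "k1" (the pictures are not rectified: a ray, as slopes to the right and down, at radius r is drawn at 1 + k1 r^2 times it, then the intrinsics apply), "pose" (4x4, takes a point from camera to world coordinates). Camera axes: x right, y up, looking along -z (the intrinsics and any distortion apply to the point x, -y, -z); pixel columns grow to the right and rows downward; lengths in m; the calibration is good to about 2 mm. A picture is of the moment at which its call begins: read the wrist's pose just before it. get_calibration takes no time and is no camera call; for the wrist camera it gives the pose at the moment of the call.
- ctrl.close_job(): hands the job in; it is judged then, once.
The state is a dict: "t": time; "qpos": joint angles; "joint_vel": joint speeds; "tau": joint torques, N m; "position": TCP position; "tcp_rot": TCP orientation; "wrist_force": force on the tool from outside, world axes, zero at the start; "ft_torque": the same for the moment, N m; "grip_width": finger opening in m; "gripper_force": force on a finger pad.
Only numpy, scipy, OpenCV 4.12 (cv2) and the standard library are available. Lean on these libraries where they do the work, as an engineer would, in place of code of your own. Each camera call takes 0.05 s, during which the arm holds its last target. There are 200 camera calls.

### The job

The wooden caddy with the three sanding blocks is to be lifted off its parking base by the red captive screw-knob in its middle. First push the knob straight down until it is fully in, then turn it clockwise (seen from above) about a quarter turn to its stop, and lift the caddy by the knob about 10 cm straight up. Keep it level with all three blocks in it, leave the bottle, the cup and the tape measure alone, and finish while still holding the caddy still and level in the air: do not put it down or let go.

Things in the scene. Friction and masses are not known exactly. Their poses are not given: they have to be found in the camera images.
- knob_grip (a point): centre of the red bar knob, 50 long (its own x), 16 wide (its y: grasp across this), 26 mm high, on the turning axis over the caddy's middle; 85 mm above the caddy's underside at first, 77 mm when pushed in. Below it: a collar 18 mm across down to 18 mm under this point, a thin stem, and a metal boss 24 mm across up to 50 mm above the underside. All else in the caddy is under 40 mm
- knob_depth (a joint): how far the knob is pushed down, m: 0 is up (at the start), 0.008 is fully in. Stiff: it takes a push of about 10 N, stays where it is left, and also carries the weight of the caddy without coming up
- knob_turn (a joint): how far the knob is turned clockwise seen from above, rad: starts between 0 and 0.2, stop at 1.4. It stays where it is left; turning takes about 0.05 N m. When it reads 0 the bar runs along the caddy's x axis
- caddy: open wooden box, 170 mm (its x) by 250 mm (its y), walls 38 mm high and 6 mm thick, a low wall across the middle; origin at the centre of its underside, z up. About 0.3 kg, about 0.5 kg with blocks and knob; the three blocks are shared about evenly between the two halves
- caddy_underside (a point): centre of the caddy's underside
- parking_base: fixed plywood board 214 x 294 x 18 mm, its origin at the centre of its underside; the caddy stands on it, between corner cleats that reach 10 mm above the board with 3 mm play, and cannot turn in it
- green_block: green hone block 36 x 82 x 20 mm lying loose in the caddy; origin at the centre of its underside
- cork_block: cork sanding block 36 x 60 x 26 mm lying loose in the caddy; origin at the centre of its underside
- brown_block: brown rubber sanding block 40 x 52 x 22 mm lying loose in the caddy; origin at the centre of its underside
- pet_bottle: clear bottle standing, 65 mm across, 211 mm high, a bystander; origin at the centre of its underside
- mixing_cup: clear plastic mixing cup, 70 mm across, 74 mm high, a bystander; origin at the centre of its underside
- tape_measure: yellow tape measure 35 x 72 x 62 mm, a bystander; origin at the centre of its underside

How it is judged:
On the way, in this order (a step that is already met when the one before it is completed fails the run):
1. the knob is pushed fully in (at least 6 mm of its 8 mm), before it is turned (value of joint knob_depth above 0.006 m and value of joint knob_turn below 0.7 rad), for 0.1 s.
2. the pushed-in knob is turned clockwise to its stop (past 1.2 rad), the caddy still on its base (value of joint knob_turn above 1.2 rad and value of joint knob_depth above 0.006 m and z of caddy_underside in the frame of parking_base below 0.03 m), for 0.1 s.
3. the caddy is lifted more than 60 mm off the base (z of caddy_underside in the frame of parking_base above 0.078 m), for 0.1 s.
At the end, for the whole second after the job is handed in: Held by the knob (grasp point within 40 mm), underside 60 to 180 mm above the base board and within 50 mm of above its middle, tilt under 0.1 rad, still (20 mm/s, 0.15 rad/s), clear of the base; knob still in (over 5 mm) and turned (over 1.1 rad); all three blocks in the caddy (z of caddy_underside in the frame of parking_base between 0.078 and 0.2 m and horizontal distance between caddy_underside and parking_base below 0.05 m and angle between caddy's own z axis and vertical below 0.1 rad and linear speed of caddy below 0.02 m/s and angular speed of caddy below 0.15 rad/s and contact force between caddy and the fingers above 2 N and contact force between caddy and parking_base below 0.1 N and distance between the grasp point and knob_grip below 0.04 m and value of joint knob_depth above 0.005 m and value of joint knob_turn above 1.1 rad and horizontal distance between each of green_block, cork_block, brown_block and caddy below 0.14 m and z of green_block in the frame of caddy between 0 and 0.035 m and z of cork_block in the frame of caddy between 0 and 0.035 m and z of brown_block in the frame of caddy between 0 and 0.035 m); the arm keeps its last pose, push and grip.
It fails at once if the caddy tips by more than 0.25 rad (angle between caddy's own z axis and vertical above 0.25 rad).
It fails at once if the bottle, cup or tape measure is shifted by more than 30 mm (distance of any of pet_bottle, mixing_cup, tape_measure from where it was at the start of the episode above 0.03 m).
It also fails if it takes over 38 s, if anything falls off the work surface, if the arm or the gripper's body presses on something with over 40 N, if the wrist force passes 120 N, or if a joint passes its speed limit or range.

## Working session

There is one attempt and no reset: what is moved stays moved. The work goes in short steps, Python scripts to look and compute and a tool call to move; the robot and the scene stay as the last step left them, time stands still between calls to the robot, and variables do not carry over. Pictures are saved under pics/ and viewed, at most 10 in all, crops included, and the job is handed in when it is done.

Besides the shell and the picture viewer there is one more tool, called after "Call:" by a JSON object that holds its "name" and its "arguments". step_arm: Moves the arm, as the interface text tells. Its arguments: {"type":"object","properties":{"targets":{"type":"array","items":{"type":"array","items":{"type":"array","items":{"type":"number"}}}}},"required":["targets"]}

```bash
mkdir -p pics; cat > h.py <<'E'
import numpy as np, cv2
from plant import telemetry, grab_frame, get_calibration, ctrl
def ray(c,u,v):
    K=np.array(c["camera_matrix"]);d=cv2.undistortPoints(np.array([[[u,v]]],float),K,np.array([c["k1"],0,0,0,0.]))[0,0]
    # note: model k1 r^2 same as OpenCV radial
    P=np.array(c["pose"]);return P[:3,3],P[:3,:3]@np.array([d[0],-d[1],-1.])
def plane(c,u,v,z):
    o,d=ray(c,u,v);return o+d*(z-o[2])/d[2]
def dpt(c,u,v,dep):
    o,d=ray(c,u,v);return o+d*dep
def tri(rs):
    A=np.zeros((3,3));b=np.zeros(3)
    for o,d in rs:
        d=d/np.linalg.norm(d);M=np.eye(3)-np.outer(d,d);A+=M;b+=M@o
    return np.linalg.solve(A,b)
def redmask(im):
    h=cv2.cvtColor(im,cv2.COLOR_BGR2HSV)
    return (((h[...,0]<8)|(h[...,0]>172))&(h[...,1]>140)&(h[...,2]>60)).astype(np.uint8)
def blobs(m,amin=40):
    n,l,s,c=cv2.connectedComponentsWithStats(m)
    out=[]
    for i in range(1,n):
        if s[i,4]>amin:
            cn=cv2.findContours((l==i).astype(np.uint8),0,1)[0][0]
            out.append((s[i,4],c[i].round(1),cv2.minAreaRect(cn),l==i))
    return sorted(out,key=lambda x:-x[0])
E
python3 - <<'E'
from h import *
s=telemetry.observe();print({k:np.round(v,3) for k,v in s.items()})
for n in("scene","top","wrist"):
    c=get_calibration(n);im,d=grab_frame(n);cv2.imwrite(f"pics/{n}0.png",im);np.save(f"{n}0.npy",d)
    print(n,np.round(c["pose"],3).tolist(),c["k1"],np.round(c["camera_matrix"],1).tolist())
    for b in blobs(redmask(im))[:4]:print(b[:3])
E
```

```text
{'t': np.float64(0.0), 'qpos': array([ 1.002,  0.277,  1.506, -0.   ,  1.361, -0.121]), 'joint_vel': array([-0.002,  0.   , -0.   , -0.001, -0.   ,  0.   ]), 'tau': array([-0.0000e+00, -4.0459e+01, -2.3723e+01,  7.0000e-02,  3.4000e-02,
       -0.0000e+00]), 'position': array([0.249, 0.518, 0.205]), 'tcp_rot': array([-0.   ,  0.222,  0.975, -0.001]), 'wrist_force': array([0.839, 0.594, 1.048]), 'ft_torque': array([-0.021,  0.045, -0.05 ]), 'gripper_force': np.float64(0.0), 'grip_width': np.float64(0.094)}
scene [[0.885, 0.257, -0.388, 0.167], [-0.466, 0.482, -0.742, -0.777], [-0.004, 0.837, 0.547, 0.707], [0.0, 0.0, 0.0, 1.0]] -0.10551797613334768 [[404.2, 0.0, 320.3], [0.0, 404.2, 199.8], [0.0, 0.0, 1.0]]
(np.int32(347), array([517.1, 180.7]), ((516.6294555664062, 180.91766357421875), (40.45753479003906, 16.48671531677246), 12.528807640075684))
(np.int32(246), array([522. , 159.1]), ((521.980712890625, 159.5961456298828), (36.6737174987793, 14.120362281799316), 11.309932708740234))
(np.int32(195), array([554. , 153.6]), ((553.632080078125, 153.53775024414062), (35.851104736328125, 1
[... 292 characters left out ...]
1.0]] -0.07294977571417421 [[418.1, 0.0, 332.6], [0.0, 418.1, 196.9], [0.0, 0.0, 1.0]]
(np.int32(151), array([278.3, 233.5]), ((278.2157897949219, 233.6908721923828), (7.729878902435303, 22.094572067260742), 14.931418418884277))
(np.int32(94), array([161.3, 260.1]), ((162.7000274658203, 259.4000244140625), (7.602630138397217, 16.099689483642578), 63.43495178222656))
wrist [[0.433, -0.877, -0.207, 0.189], [0.901, 0.421, 0.101, 0.546], [-0.002, -0.231, 0.973, 0.384], [0.0, 0.0, 0.0, 1.0]] 0.021686489022663666 [[349.0, 0.0, 321.6], [0.0, 349.0, 204.0], [0.0, 0.0, 1.0]]
(np.int32(233), array([325.8, 364.6]), ((323.5000305175781, 365.5000305175781), (15.55634880065918, 25.455841064453125), 45.0))
```

View pics/top0.png

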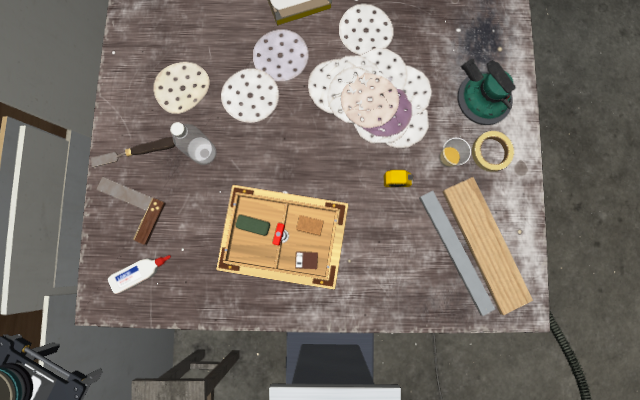

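View pics/scene0.png

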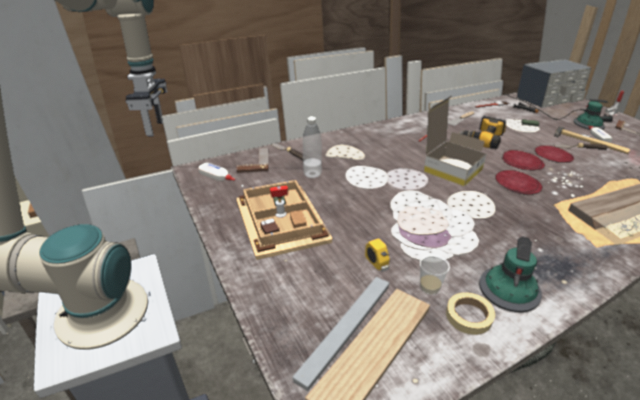

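The top view shows the knob at (278,233) in the caddy, with board corners near (233,186), (347,201), (335,288), (218,270). The bottle is at (195,145), the tape at (398,178) and the cup at (456,152). In the scene view the knob is at (279,191).

```bash
python3 - <<'E'
from h import *
ct,cs=get_calibration("top"),get_calibration("scene")
it,is_=cv2.imread("pics/top0.png"),cv2.imread("pics/scene0.png")
dt=np.load("top0.npy")
print("tri",tri([ray(ct,278.3,233.5),ray(cs,278.6,190.8)]))
b=blobs(redmask(it))[0];m=b[3]
print("depth pts", np.median([dpt(ct,u,v,dt[v,u]) for v,u in zip(*np.nonzero(m)) if dt[v,u]>0],0))
def ang(rect,z):
    p=cv2.boxPoints(rect);e=[(p[i],p[(i+1)%4]) for i in range(4)]
    a,c=max(e,key=lambda q:np.linalg.norm(q[0]-q[1]))
    w=plane(ct,*c,z)-plane(ct,*a,z);return np.degrees(np.arctan2(w[1],w[0])),np.linalg.norm(w)
print("knob",ang(b[2],.115))
# board: light wood contour via depth above table
pts=np.array([dpt(ct,u,v,dt[v,u]) for v in range(150,320) for u in range(180,380)]).reshape(170,200,3)
mm=((pts[...,2]>.010)&(pts[...,2]<.2)).astype(np.uint8)
for a,cc,r,l in blobs(cv2.morphologyEx(mm,cv2.MORPH_OPEN,np.ones((3,3))),1000):
    q=(cv2.boxPoints(r)+[180,150]);print(a,q.round(1).tolist())
    w=np.array([plane(ct,*x,.018) for x in q]);print(w.round(3),w.mean(0),[np.linalg.norm(w[i]-w[i-1]) for i in range(4)],np.degrees(np.arctan2((w[1]-w[0])[1],(w[1]-w[0])[0])))
for n,u,v in(("bottletop",179,129),("bottle",200,152),("tape",398,178)):print(n,dpt(ct,u,v,dt[v,u]))
E
```

```text
tri [0.51207632 0.13523024 0.10547894]
depth pts [0.51284429 0.13412757 0.11601547]
knob (np.float64(-13.038265476467695), np.float64(0.048949169319545446))
10346 [[215.9, 270.0], [229.9, 183.5], [348.4, 202.7], [334.4, 289.2]]
[[ 0.425  0.294  0.018]
 [ 0.639  0.27   0.018]
 [ 0.597 -0.027  0.018]
 [ 0.385  0.005  0.018]] [0.51158896 0.13515192 0.018     ] [np.float64(0.2918487523793892), np.float64(0.21524102721611635), np.float64(0.29974333704676526), np.float64(0.21427130814814832)] -6.375695728864204
bottletop [0.71931326 0.33863816 0.21009896]
bottle [0.69546048 0.3214083  0.11136414]
tape [ 0.65311823 -0.14345248  0.06322009]
```

Triangulation, depth and the text agree: knob centre is about (0.512, 0.135, 0.103) with its top at 0.116. The bar points to about -13° and the caddy to about -7°. Now moving above it.

Call:
{"name": "step_arm", "arguments": {"targets": [[[0.66,-0.96,0,0,0,0.16,0],[0.66,-0.96,0,0,0,0.16,0],[0.66,-0.96,0,0,0,0.16,0],[0.66,-0.96,0,0,0,0.16,0],[0.66,-0.96,0,0,0,0.16,0],[0.66,-0.96,0,0,0,0.16,0],[0.66,-0.96,0,0,0,0.16,0],[0.66,-0.96,0,0,0,0.16,0]]]}}

```text
t: 0.95
position: [0.3813, 0.3252, 0.2053]
tcp_rot: [-0.0, 0.167, 0.986, -0.0]
wrist_force: [0.7, -0.1, -0.7]
grip_width: 0.0944
gripper_force: 0.0
```

Call:
{"name": "step_arm", "arguments": {"targets": [[[0.66,-0.96,0,0,0,0.16,0],[0.66,-0.96,0,0,0,0.16,0],[0.66,-0.96,0,0,0,0.16,0],[0.66,-0.96,0,0,0,0.16,0],[0.66,-0.96,0,0,0,0.16,0],[0.66,-0.96,0,0,0,0.16,0],[0.66,-0.96,0,0,0,0.16,0],[0,0,0,0,0,0.2,0]]]}}

```text
t: 1.75
position: [0.4983, 0.1558, 0.2051]
tcp_rot: [0.0, 0.112, 0.994, -0.001]
wrist_force: [-1.2, 0.0, 0.2]
grip_width: 0.0942
gripper_force: 0.0
```

```bash
cat > look.py <<'E'
import sys
from h import *
s=telemetry.observe();c=get_calibration("wrist");im,d=grab_frame("wrist")
cv2.imwrite(f"pics/{sys.argv[1]}.png",im)
q=s["tcp_rot"];from scipy.spatial.transform import Rotation as R
M=R.from_quat([q[1],q[2],q[3],q[0]]).as_matrix();print("t",s["t"],s["position"].round(4),"yaw y",np.degrees(np.arctan2(M[1,1],M[0,1])).round(2),"z",M[:,2].round(4),s["grip_width"])
for b in blobs(redmask(im))[:2]:
    pts=np.array([dpt(c,u,v,d[v,u]) for v,u in zip(*np.nonzero(b[3])) if d[v,u]>0])
    print(b[:3],"cam",np.round(c["pose"][:3,3],3) if hasattr(c["pose"],"shape") else "")
    if len(pts)<50: continue
    zt=np.percentile(pts[:,2],95);T=pts[np.abs(pts[:,2]-zt)<.004]
    r=cv2.minAreaRect((T[:,:2]*1000).astype(np.float32));p=cv2.boxPoints(r)
    a,e=max([(p[i],p[(i+1)%4]) for i in range(4)],key=lambda x:np.linalg.norm(x[0]-x[1]))
    print(" top z",zt.round(4),"centre",np.round(r[0],1),"size",np.round(r[1],1),"ang",np.degrees(np.arctan2(*(e-a)[::-1])).round(1))
E
python3 look.py w1
```

```text
t 1.75 [0.4983 0.1558 0.2051] yaw y 77.19 z [ 5.0e-04 -1.4e-03 -1.0e+00] 0.09420233777681258
(np.int32(995), array([302.2, 226. ]), ((302.5, 225.0), (62.0, 19.0), 90.0)) cam [0.434 0.17  0.384]
 top z 0.1166 centre [511.9 136. ] size [14.8 49.1] ang -13.9
(np.int32(630), array([585.5,  72.1]), ((581.6400756835938, 74.52005004882812), (19.200000762939453, 49.20000457763672), 53.13010025024414)) cam [0.434 0.17  0.384]
 top z 0.0254 centre [446.1 432. ] size [17.4 22. ] ang -56.0
```

View pics/w1.png

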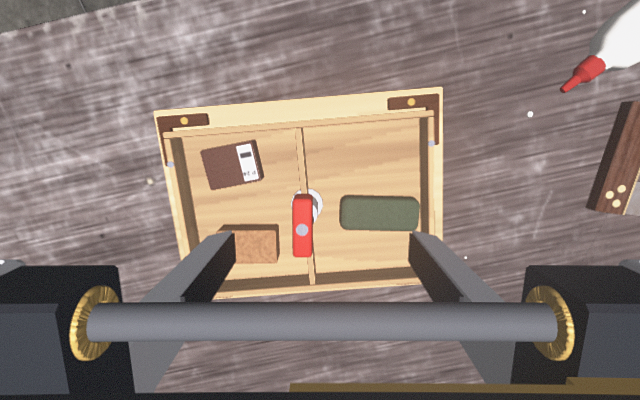

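The wrist view puts the knob at (302,226) px, which is (0.512, 0.136) with top z 0.1166, and nothing is in the fingers' way. Next: centre, descend and close.

Call:
{"name": "step_arm", "arguments": {"targets": [[[0.28,-0.41,0,0,0,-0.1,0],[0.28,-0.41,0,0,0,-0.1,0],[0,0,-0.75,0,0,0,0.2],[0,0,-0.75,0,0,0,0.3],[0,0,-0.75,0,0,0,0.4],[0,0,-0.75,0,0,0,0.4],[0,0,-0.75,0,0,0,0.5],[0,0,-0.75,0,0,0,0.5]]]}}

```text
t: 2.6
position: [0.5106, 0.1379, 0.0924]
tcp_rot: [0.0, 0.119, 0.993, 0.0]
wrist_force: [0.7, -0.4, -0.5]
grip_width: 0.0496
gripper_force: 0.0
```

```bash
python3 look.py w2
```

```text
t 2.6 [0.5106 0.1379 0.0924] yaw y 76.37 z [ 5.e-04 -0.e+00 -1.e+00] 0.049619261278454015
(np.int32(2476), array([318.8, 254.7]), ((318.4999694824219, 254.0), (93.99998474121094, 30.999996185302734), 90.0)) cam [0.446 0.153 0.271]
 top z 0.1166 centre [509.1 136.2] size [15.2 44.1] ang -13.2
```

View pics/w2.png

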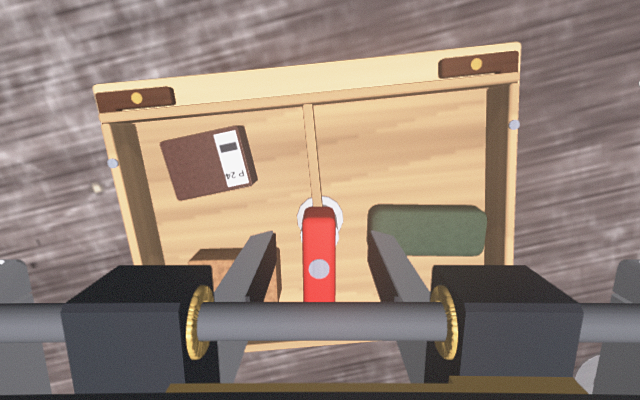

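The knob sits between the fingers (bar at px x≈319, centre disc at (319,269)), about 2 mm off-centre. I'll correct and close.

Call:
{"name": "step_arm", "arguments": {"targets": [[[0.05,-0.09,0,0,0,0,0.5],[0,0,0,0,0,0,0.6],[0,0,0,0,0,0,0.75],[0,0,0,0,0,0,1],[0,0,0,0,0,0,1],[0,0,0,0,0,0,1],[0,0,0,0,0,0,1],[0,0,0,0,0,0,1]]]}}

```text
t: 3.45
position: [0.5122, 0.1359, 0.0936]
tcp_rot: [0.001, 0.119, 0.993, 0.0]
wrist_force: [0.3, 1.2, 4.0]
grip_width: 0.0159
gripper_force: 30.0
```

Call:
{"name": "step_arm", "arguments": {"targets": [[[0,0,-0.06,0,0,0,1],[0,0,-0.06,0,0,0,1],[0,0,-0.06,0,0,0,1],[0,0,-0.06,0,0,0,1],[0,0,0,0,0,0,1],[0,0,0,0,0,0,1],[0,0,0,0,0,0,1],[0,0,0,0,0,0,1]]]}}

```text
t: 4.25
position: [0.5122, 0.1359, 0.088]
tcp_rot: [0.001, 0.119, 0.993, 0.0]
wrist_force: [-1.5, 1.3, 7.0]
grip_width: 0.0157
gripper_force: 30.0
```

Call:
{"name": "step_arm", "arguments": {"targets": [[[0,0,-0.06,0,0,0,1],[0,0,-0.06,0,0,0,1],[0,0,-0.04,0,0,0,1],[0,0,-0.04,0,0,0,1],[0,0,0,0,0,0,1],[0,0,0,0,0,0,1],[0,0,0,0,0,0,1],[0,0,0,0,0,0,1]]]}}

```text
t: 5.05
position: [0.5125, 0.1359, 0.0854]
tcp_rot: [0.001, 0.119, 0.993, 0.001]
wrist_force: [-4.1, 0.9, 21.8]
grip_width: 0.0159
gripper_force: 30.0
```

```bash
python3 look.py w3
```

```text
t 5.05 [0.5125 0.1359 0.0854] yaw y 76.35 z [ 2.9e-03  7.0e-04 -1.0e+00] 0.01591948360324588
(np.int32(2641), array([321.9, 253. ]), ((322.0, 252.0), (98.0, 32.0), 90.0)) cam [0.448 0.151 0.264]
 top z 0.1085 centre [510.4 136.1] size [15.5 46.4] ang -14.1
```

Knob top dropped by 8.1 mm and the force rose to 22 N, so the knob is fully in. I'll relieve the push a little and turn clockwise.

Call:
{"name": "step_arm", "arguments": {"targets": [[[0,0,0.04,0,0,0,1],[0,0,0,0,0,-0.8,1],[0,0,0,0,0,-0.9,1],[0,0,0,0,0,-0.9,1],[0,0,0,0,0,-0.9,1],[0,0,0,0,0,-0.9,1],[0,0,0,0,0,-0.9,1],[0,0,0,0,0,-0.9,1]]]}}

```text
t: 5.9
position: [0.5124, 0.1359, 0.0854]
tcp_rot: [0.001, 0.381, 0.924, 0.001]
wrist_force: [-4.3, 0.8, 15.2]
grip_width: 0.0159
gripper_force: 30.0
```

Call:
{"name": "step_arm", "arguments": {"targets": [[[0,0,0,0,0,-0.9,1],[0,0,0,0,0,-0.9,1],[0,0,0,0,0,-0.9,1],[0,0,0,0,0,-0.9,1],[0,0,0,0,0,-0.9,1],[0,0,0,0,0,-0.9,1],[0,0,0,0,0,-0.9,1],[0,0,0,0,0,-0.9,1]]]}}

```text
t: 6.7
position: [0.5124, 0.136, 0.0854]
tcp_rot: [0.001, 0.648, 0.761, 0.001]
wrist_force: [-3.0, 0.5, 15.4]
grip_width: 0.0158
gripper_force: 30.0
```

```bash
python3 look.py w4; python3 -c "
from h import *
s=telemetry.observe();print(s['wrist_force'],s['ft_torque'])"
```

```text
t 6.7 [0.5124 0.136  0.0854] yaw y 9.16 z [ 2.3e-03  8.0e-04 -1.0e+00] 0.015778874757710597
(np.int32(2711), array([321.5, 251.7]), ((321.0, 252.5), (97.0, 32.0), 90.0)) cam [0.501 0.201 0.264]
 top z 0.1084 centre [512.1 137.3] size [15.4 47.2] ang -80.2
[-2.25025175  1.38978116 15.44035073] [ 0.11104586  0.80022986 -0.04005784]
```

View pics/w4.png

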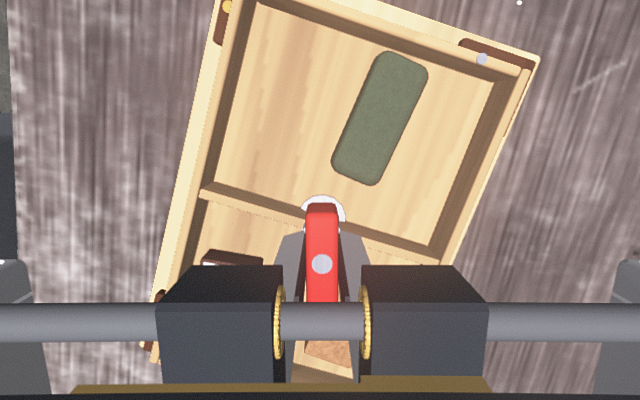

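The bar has turned 67° and there is no stop torque yet. Turning on to the stop.

Call:
{"name": "step_arm", "arguments": {"targets": [[[0,0,0,0,0,-0.5,1],[0,0,0,0,0,-0.5,1],[0,0,0,0,0,-0.4,1],[0,0,0,0,0,-0.3,1],[0,0,0,0,0,0,1],[0,0,0,0,0,0,1],[0,0,0,0,0,0,1],[0,0,0,0,0,0,1]]]}}

```text
t: 7.55
position: [0.5124, 0.136, 0.0854]
tcp_rot: [0.001, 0.702, 0.712, 0.001]
wrist_force: [-3.1, 0.3, 16.2]
grip_width: 0.016
gripper_force: 30.0
```

```bash
python3 look.py w5; python3 -c "
from h import *
s=telemetry.observe();print(s['wrist_force'],s['ft_torque'])"
```

```text
t 7.55 [0.5124 0.136  0.0854] yaw y 0.88 z [ 2.4e-03  7.0e-04 -1.0e+00] 0.015960913042257958
(np.int32(2714), array([321.4, 251.7]), ((321.0, 252.5), (97.0, 32.0), 90.0)) cam [0.511 0.202 0.264]
 top z 0.1084 centre [512.3 137.6] size [15.4 46.8] ang -88.6
[-2.54117026  0.74438526 15.700998  ] [0.1403892 0.810175  0.2140862]
```

At the stop: moment is 0.21 N·m and total turn is about 1.4 rad. Lifting.

Call:
{"name": "step_arm", "arguments": {"targets": [[[0,0,0.06,0,0,0,1],[0,0,0.1,0,0,0,1],[0,0,0.1,0,0,0,1],[0,0,0.15,0,0,0,1],[0,0,0.2,0,0,0,1],[0,0,0.2,0,0,0,1],[0,0,0.2,0,0,0,1],[0,0,0.2,0,0,0,1]]]}}

```text
t: 8.4
position: [0.5117, 0.1355, 0.1137]
tcp_rot: [0.0, 0.702, 0.712, -0.0]
wrist_force: [0.1, 1.0, -6.0]
grip_width: 0.0159
gripper_force: 30.0
```

```bash
python3 look.py w6; python3 -c "
from h import *
s=telemetry.observe();print(s['wrist_force'],s['ft_torque'])
cv2.imwrite('pics/s6.png',cv2.resize(grab_frame('scene')[0][130:280,180:380],None,fx=3,fy=3))"
```

```text
t 8.4 [0.5117 0.1355 0.1137] yaw y 0.84 z [ 0. -0. -1.] 0.015905162601024505
(np.int32(2713), array([321.4, 251.8]), ((321.0, 252.5), (97.0, 32.0), 90.0)) cam [0.511 0.201 0.293]
 top z 0.1366 centre [511.7 137.2] size [15.5 46.4] ang -88.7
[-0.16867703 -0.28285678 -3.92655496] [-0.03377543  0.03658787 -0.06663495]
```

View pics/s6.png

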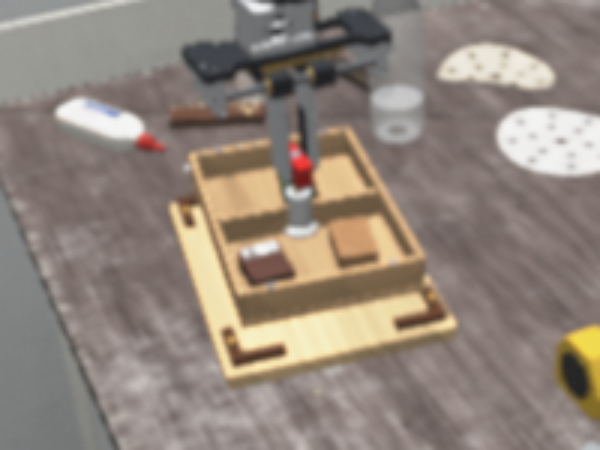

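The caddy is off the base and level, with the knob in the fingers. Lifting the remaining 7 cm.

Call:
{"name": "step_arm", "arguments": {"targets": [[[0,0,0.3,0,0,0,1],[0,0,0.4,0,0,0,1],[0,0,0.5,0,0,0,1],[0,0,0.5,0,0,0,1],[0,0,0.5,0,0,0,1],[0,0,0.4,0,0,0,1],[0,0,0.2,0,0,0,1],[0,0,0.1,0,0,0,1]]]}}

```text
t: 9.3
position: [0.512, 0.1356, 0.1865]
tcp_rot: [0.0, 0.702, 0.712, 0.0]
wrist_force: [-0.4, 0.4, -6.1]
grip_width: 0.0158
gripper_force: 30.0
```

Call:
{"name": "step_arm", "arguments": {"targets": [[[0,0,0,0,0,0,1],[0,0,0,0,0,0,1],[0,0,0,0,0,0,1],[0,0,0,0,0,0,1],[0,0,0,0,0,0,1],[0,0,0,0,0,0,1],[0,0,0,0,0,0,1],[0,0,0,0,0,0,1]]]}}

```text
t: 10.1
position: [0.5118, 0.1356, 0.1857]
tcp_rot: [0.0, 0.702, 0.712, 0.0]
wrist_force: [0.4, 0.3, -6.7]
grip_width: 0.0159
gripper_force: 30.0
```

```bash
python3 look.py w7; python3 -c "
from h import *
s=telemetry.observe();print(s['wrist_force'],s['ft_torque'])
cv2.imwrite('pics/s7.png',cv2.resize(grab_frame('scene')[0][100:280,180:380],None,fx=3,fy=3))"
```

```text
t 10.1 [0.5118 0.1356 0.1857] yaw y 0.84 z [ 1.e-04 -0.e+00 -1.e+00] 0.015933872890655325
(np.int32(2708), array([321.5, 251.8]), ((321.0, 252.5), (97.0, 32.0), 90.0)) cam [0.511 0.201 0.365]
 top z 0.2087 centre [511.8 137.2] size [15.5 46.4] ang -88.8
[-0.47123486  0.78243524 -5.61556527] [-0.06796233  0.04922131 -0.02700965]
```

View pics/s7.png

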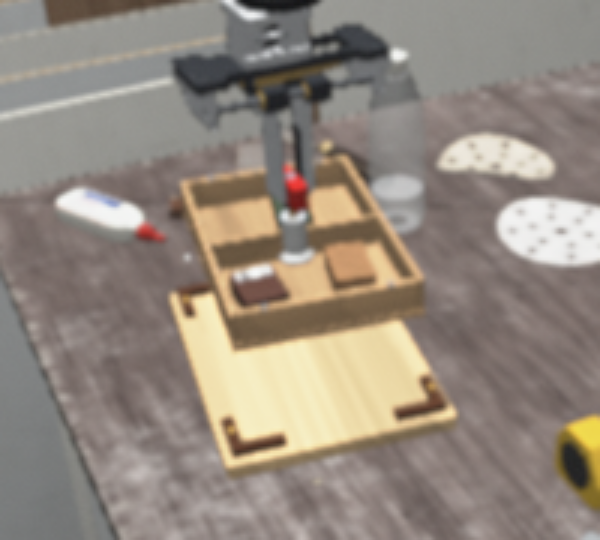

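View pics/w7.png

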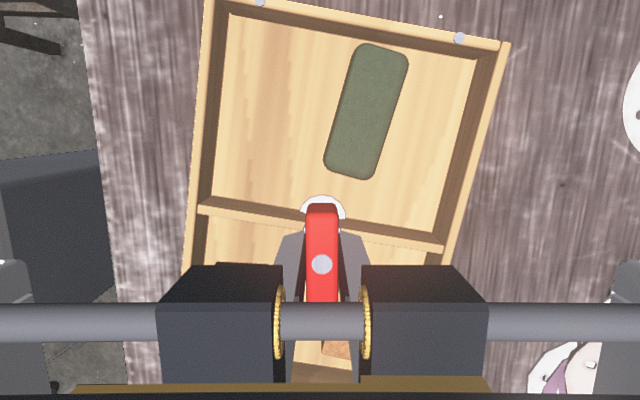

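The caddy hangs about 10 cm up with the green block in view at (365,110) and the brown and cork blocks in the other half. A quick check of tilt from depth before handing in.

```bash
python3 - <<'E'
from h import *
c=get_calibration("wrist");im,d=grab_frame("wrist")
P=np.array([dpt(c,u,v,d[v,u]) for v in range(35,195,5) for u in range(240,325,5) if d[v,u]>0]+[dpt(c,u,v,d[v,u]) for v in range(70,210,5) for u in range(420,440,5) if d[v,u]>0])
A=np.c_[P[:,:2]-P[:,:2].mean(0),np.ones(len(P))];w=np.ones(len(P),bool)
for _ in range(8):
    k=np.linalg.lstsq(A[w],P[w,2],rcond=None)[0];w=abs(P[:,2]-A@k)<.006
print(k,w.sum(),len(P))
E
```

```text
[0.00238847 0.00337514 0.12383405] 655 655
```

Tilt is about 0.004 rad, so the caddy is level. Handing in.

```bash
python3 -c "
from plant import ctrl
print(ctrl.close_job())"
```

```text
the job is handed in; nothing more can be done
None
```

I pushed the knob fully in, turned it to its stop and lifted the caddy about 10 cm; I handed the job in with it held still and level (tilt about 0.004 rad), all three blocks inside, but no verdict came back.

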